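Snap the food box shut, flap by flap, and close its vent

ROBOT

A 6-joint arm with a two-finger parallel gripper is mounted at the origin on a cart in front of the work surface, level with it; the furniture and walls round the work are solid. World frame = base frame: x ahead of the robot, y to its left, z up, the work surface at z = 0. Lengths are in m, angles in rad, forces in N, time in s.
With the tool pointing down it reaches from about 0.3 to 0.775 m from the base axis. Payload 14.6 kg.
Tool frame: the origin (TCP) lies midway between the tips of the shut fingers; the grasp point (between the pads) lies 19 mm behind it (ctrl.tcp_to_grasp is the z of the grasp point in the tool frame, in m); z points along the fingers, y is the line along which they close (so a half turn about z gives the same grasp; the last joint's range is limited). The gripper opens to 94 mm and grips with 3 to 60 N. Pads are 16 mm wide; open, the fingers measure 119 mm over their backs; the gripper's body (75 mm by 177 mm) begins 78 mm behind the grasp point.
Start: joints at [-1.211, 0.3, 1.521, -0, 1.321, -0.067], TCP at [0.228, -0.501, 0.205] pointing down, gripper open.
Joint ranges: [-3.03, 3.03], [-0.79, 2.21], [0.23, 2.52], [-1.04, 4.18], [0, 3.07], [-2.55, 2.55]. Speed limits (rad/s): [2.22, 2.22, 2.57, 3.14, 3.14, 3.14].

INTERFACE

Orientations are given as [roll, pitch, yaw] about the fixed x, y, z axes, in that order (R = Rz(yaw) Ry(pitch) Rx(roll)).
In Python, from station import monitor, camera, ctrl gives the robot as it stands.
- The arm moves only by the tool apply_moves, never from a script. Its argument "plan" is one flat list of numbers, 4 for each row, row after row: the shift along the tool's x, y, z in mm, then the turn about the tool's z in rad. In form: [dx, dy, dz, spin, dx, dy, dz, spin, ...]. A call has 1 to 20 rows; each row shifts and turns the commanded pose from where the row before left it, along the tool's axes as they then stand; what a row does not reach is not made up. A row lasts 1/10 s, in which the tool goes at most 50 mm and 8.59 degrees, less where a joint would pass 70% of its speed; a pose out of reach is approached as far as the arm can. A call is refused whole if a number of a shift passes 50 or a number of a turn 0.15, either way. A call with a gripper value outside its range is refused whole. "hand" is the gripper command: -1 is shut, 1 is fully open, values between are in proportion, set as the call begins (left out, the last holds). The fingers move at their own pace and stop on an object; "squeeze" is the grip in N (left out, the last holds). Time passes only in rows, so rows that do not move let the fingers close. It gives the time, the measured TCP pose, the force, the opening and the grip force at its end, in the units of the state.
- monitor.get_obs(): the state, without advancing time (a new reading comes with each control period).
- camera(name): name is "scene" or "top" or "wrist"; returns a dict with "image" (420x560x3 uint8, red, green, blue), "range_z" (420x560 float32, m along the optical axis (not along the pixel's ray), 0 where there is no reading), "mtx" (3x3 intrinsics, pixels), "rvec" (rotation vector, rad) and "tvec" (3), from world to camera coordinates, as OpenCV has them. Camera axes: x right, y down, z forward; pixel columns grow to the right and rows downward; lengths in m; the calibration is good to about 2 mm. A picture is of the moment at which its call begins.
- ctrl.hand_in(): hands the job in; it is judged then, once.
The state is a dict: "time_s": time; "qpos": joint angles; "joint_vel": joint speeds; "tau": joint torques, N m; "ee_pos": TCP position; "eef_rot": TCP orientation; "force": force on the tool from outside, world axes, zero at the start; "moment": the same for the moment, N m; "grip_width": finger opening in m; "grip_force": force on a finger pad.
Only numpy, scipy, OpenCV 4.12 (cv2) and the standard library are available. Lean on these libraries where they do the work, as an engineer would, in place of code of your own. Each camera call takes 0.05 s, during which the arm holds its last target. There are 200 camera calls.

TASK

The lid lies on the glass food box, but its four locking flaps still stand up and its vent plug is out. Press the flaps down one after another all round the rim until every one has clicked shut, leaving the vent plug out meanwhile so that the air can escape; then press the vent plug fully home. Only press from above with the fingertips: do not lift or tip the box, do not push it away across the worktop, and leave the things around it alone.

Things in the scene. Friction and masses are not known exactly. Their poses are not given: they have to be found in the camera images.
- food_box: Loose clear glass food box (0.9 kg, lemon and garlic packed in it) with a grey plastic lid lying on it. Over the lid 126 mm along its x axis, 184 mm along its y axis; the lid's flat top is 70 mm above the underside. Origin: centre of the underside; z up. Flaps near and far lie along the long edges (towards -x and +x), left and right along the short ones (+y, -y).
- flap_near (a joint): Angle (rad) of the long flap on the box's -x edge: about 0 = shut (clicked, -0.02), grows as its outer edge stands up (at most 0.95). 96 mm along the edge, 28 mm deep; its hinge line lies 35 mm from the box's centre at 69 mm height. A hook on its 15 mm outer skirt snaps under the rim. It turns almost freely and stays where left down to 0.3 rad, where the hook meets the rim.
- flap_far (a joint): The same for the long flap on the box's +x edge. For all flaps: below 0.3 rad, pressing takes about 8 N at the marked point (up to 17 N nearer the hinge) until the hook snaps through at about 0.16 rad and the flap is drawn shut; if not snapped through it springs back to 0.3 rad.
- flap_left (a joint): The same for the short flap on the box's +y edge: 60 mm along the edge, 28 mm deep, hinge line 64 mm from the box's centre.
- flap_right (a joint): The same for the short flap on the box's -y edge.
- flap_near_press (a point): Point on the top of the flap near, at the middle of its length, 19 mm out from its hinge line and 9 mm in from its outer edge: a good place to press (two low ribs run there). It moves with the flap; with the flap shut it lies at x = -54 mm, y = 0, z = 70.5 mm in the box's frame.
- flap_far_press (a point): The same on the flap far; shut, at x = +54 mm, y = 0, z = 70.5 mm in the box's frame. Wall cabinets hang 0.6 m above the worktop from just behind this flap on: an arm that stands high here should let the hand lean back towards the robot (some 20 degrees is enough).
- flap_left_press (a point): The same on the flap left; shut, at x = 0, y = +83 mm, z = 70.5 mm in the box's frame.
- flap_right_press (a point): The same on the flap right; shut, at x = 0, y = -83 mm, z = 70.5 mm in the box's frame.
- vent_plug (a joint): How far (m) the round dark vent plug stands out of its seat: 0 = home, at most 0.008. It slides straight down against about 5 N of friction and stays where it is left.
- vent_top (a point): Centre of the flat top of the vent plug, a dark round rubber button 23 mm across, in the lid's middle panel, 34 mm from the box's centre towards its +y edge. With the plug home the top lies 76.8 mm above the box's underside.
- lemon: Loose yellow lemon, 83x58x58 mm, beside the box; bystander. Origin: centre of its underside.
- pepper_jar: Loose spice jar, 41 mm across and 105 mm tall, with a dark cap; bystander. Origin: centre of its underside.
- garlic: Loose garlic bulb, 48x50x51 mm, beside the box; bystander. Origin: centre of its underside.
- measuring_spoon: Loose metal measuring spoon, 112x32x9 mm, lying; bystander. Origin: centre of its underside.
- storage_jar: Loose round jar with a pale lid, 64 mm across and 97 mm tall, behind the box; bystander. Origin: centre of its underside.

How it is judged:
On the way:
1. all four flaps are clicked shut (each below 0.06 rad) while the vent plug still stands out (more than 3.5 mm) (value of joint each of flap_near, flap_far, flap_left, flap_right below 0.06 rad and value of joint vent_plug above 0.0035 m), for 0.2 s.
At the end, for the whole second after the job is handed in: All four flaps are clicked shut (each below 0.06 rad), the vent plug is home (within 1.5 mm), and the box stands flat and still on the worktop (value of joint each of flap_near, flap_far, flap_left, flap_right below 0.06 rad and value of joint vent_plug below 0.0015 m and height (world z) of food_box below 0.004 m and angle between food_box's own z axis and vertical below 0.03 rad and linear speed of food_box below 0.02 m/s); the robot touches nothing.
It fails at once if the box is lifted off the worktop (10 mm) or tipped (0.15 rad) (height (world z) of food_box above 0.01 m or angle between food_box's own z axis and vertical above 0.15 rad).
It fails at once if the box is pushed more than 40 mm from where it stood (distance of food_box from where it was at the start of the episode above 0.04 m).
It fails at once if a bystander is moved more than 25 mm (distance of any of lemon, pepper_jar, garlic, measuring_spoon, storage_jar from where it was at the start of the episode above 0.025 m).
It also fails if it takes over 48 s, if anything falls off the work surface, if the arm or the gripper's body presses on something with over 40 N, if the wrist force passes 120 N, or if a joint passes its speed limit or range.

## Working session

There is one attempt and no reset: what is moved stays moved. The work goes in short steps, Python scripts to look and compute and a tool call to move; the robot and the scene stay as the last step left them, time stands still between calls to the robot, and variables do not carry over. Pictures are saved under pics/ and viewed, at most 10 in all, crops included, and the job is handed in when it is done.

Besides the shell and the picture viewer there is one more tool, called after "Call:" as name(argument=value, ...), one argument or row to a line, values as JSON. apply_moves: Moves the arm, as the interface text tells. Its arguments: {"type":"object","properties":{"plan":{"type":"array","items":{"type":"number"}},"hand":{"type":"number"},"squeeze":{"type":"number"}},"required":["plan"]}

```bash
mkdir -p pics; cat > h.py <<'E'
import numpy as np, cv2
from station import monitor, camera, ctrl
def world(c,u,v,z=None):
    K=c["mtx"];R=cv2.Rodrigues(np.array(c["rvec"],float))[0];t=np.array(c["tvec"],float).ravel()
    ray=np.linalg.inv(K)@np.array([u,v,1.]); o=-R.T@t
    if z is None: return R.T@(ray*c["range_z"][int(v),int(u)]-t)
    d=R.T@ray; return o+d*(z-o[2])/d[2]
def cloud(c):
    K=c["mtx"];R=cv2.Rodrigues(np.array(c["rvec"],float))[0];t=np.array(c["tvec"],float).ravel()
    h,w=c["range_z"].shape;v,u=np.mgrid[:h,:w];Z=c["range_z"]
    P=np.stack([(u-K[0,2])/K[0,0]*Z,(v-K[1,2])/K[1,1]*Z,Z],-1)
    return (P-t)@R
def save(c,n): cv2.imwrite("pics/"+n,cv2.cvtColor(c["image"],cv2.COLOR_RGB2BGR))
E
python3 - <<'E'
from h import *
import pickle
for n in("top","scene"):
    c=camera(n);save(c,n+"0.png");pickle.dump(c,open(n+".pkl","wb"))
    R=cv2.Rodrigues(np.array(c["rvec"],float))[0];print(n,-R.T@np.array(c["tvec"]).ravel(),c["mtx"][0,0])
print(monitor.get_obs())
E
```

```text
top [0.40721327 0.02928026 1.10403112] 492.17831212932373
scene [-0.32623667  0.56059705  0.84981621] 514.6256651845433
{'time_s': 0.1, 'qpos': array([-1.21057698e+00,  3.00402123e-01,  1.52154283e+00, -7.80044445e-06,
        1.32068184e+00, -6.66389018e-02]), 'joint_vel': array([-1.30697486e-03, -1.59942548e-03,  8.81563896e-04, -5.15639701e-04,
       -2.57140580e-04, -4.87803789e-05]), 'tau': array([ 1.48039460e-03, -5.32645190e+01, -3.53281224e+01,  7.09560653e-02,
        2.34573882e-02, -6.72238798e-05]), 'ee_pos': array([ 0.22759793, -0.50043373,  0.20494034]), 'eef_rot': array([-3.14056031e+00, -6.13239134e-05,  4.26860151e-01]), 'force': array([-0.437078  ,  0.11870164, -0.07986362]), 'moment': array([ 0.02718538, -0.0015913 , -0.01798788]), 'grip_force': 0.0, 'grip_width': 0.0940721903033974}
```

View pics/top0.png

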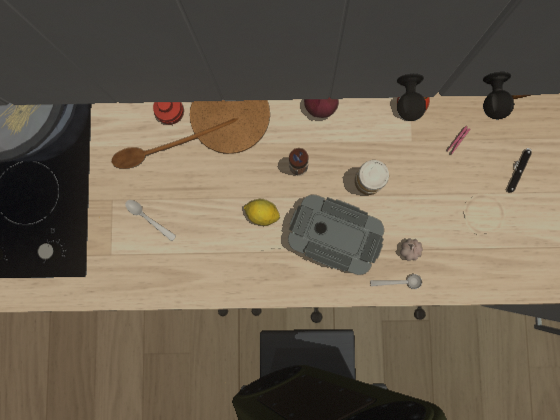

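View pics/scene0.png

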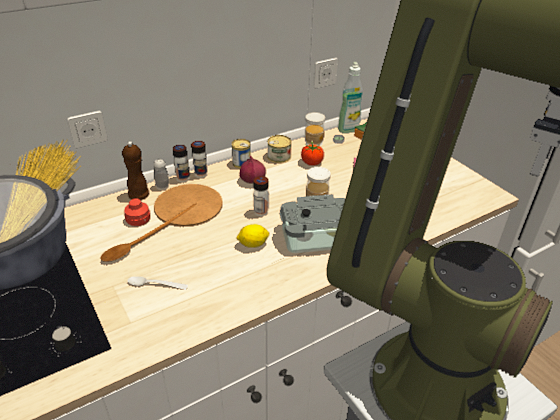

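The top view shows the box centred near (333,235), with its long axis tilted and the vent at (320,228). The lemon is at (262,212), the white jar at (372,177), the garlic at (410,249) and the spoon at (395,282). I'll take an enlarged crop and measure.

```bash
python3 - <<'E'
from h import *
import pickle
c=pickle.load(open("top.pkl","rb"))
im=cv2.cvtColor(c["image"],cv2.COLOR_RGB2BGR)[185:285,270:395]
cv2.imwrite("pics/crop.png",cv2.resize(im,None,fx=6,fy=6,interpolation=cv2.INTER_CUBIC))
P=cloud(c)
m=np.zeros(P.shape[:2],bool);m[185:285,270:395]=1
m&=(P[...,2]>.05)&(P[...,2]<.13)
n,l,s,ce=cv2.connectedComponentsWithStats(m.astype(np.uint8))
k=l[235,333];Q=P[l==k];print(s[k])
r=cv2.minAreaRect(Q[:,:2].astype(np.float32));print(r)
# height map
for v in range(190,282,6): print(v,[int(P[v,u,2]*1000) for u in range(276,392,6)])
for n_,(u,v) in dict(vent=(320,228),jar=(372,177),lemon=(262,212),garlic=(410,249),pep=(299,160)).items(): print(n_,world(c,u,v))
E
```

```text
[ 288  194   96   81 5435]
((0.47705721855163574, -0.05134456604719162), (0.19754016399383545, 0.13714763522148132), 67.46376037597656)
190 [0, 2, 0, 4, -1, 0, 4, 0, 2, 3, 0, -2, 4, 1, 42, 67, 69, 56, -4, 0]
196 [0, 2, 4, 0, 0, 72, 73, 70, -2, 1, -3, 2, 1, 0, 1, 0, -2, 1, 0, 0]
202 [0, 0, 2, 1, 2, 67, 69, 73, 84, 85, 80, 76, 5, 0, 0, 0, 0, 2, 1, 0]
208 [36, 0, 0, 0, 81, 78, 67, 71, 76, 76, 80, 85, 84, 79, 3, 0, -2, 0, -3, 5]
214 [42, 1, -2, 75, 84, 76, 71, 70, 70, 68, 75, 75, 78, 81, 83, 83, 1, 0, 2, 1]
220 [40, -1, 2, 82, 80, 73, 73, 72, 66, 71, 64, 72, 71, 72, 80, 75, 73, 72, 0, 2]
226 [-1, -1, 0, 83, 78, 73, 66, 83, 80, 71, 72, 71, 68, 72, 76, 70, 72, 71, 2, 1]
232 [-1, 0, 1104, 84, 73, 71, 68, 73, 70, 73, 68, 72, 69, 68, 71, 74, 69, 70, -1, 0]
238 [2, 0, 67, 72, 75, 66, 67, 68, 71, 70, 69, 72, 70, 70, 69, 72, 80, 86, -1, -1]
244 [4, 1, 0, 69, 68, 71, 73, 71, 75, 67, 70, 71, 71, 70, 74, 75, 80, 82, -2, 0]
250 [0, 2, 1, 1104, 72, 89, 85, 82, 78, 70, 70, 71, 70, 69, 68, 75, 81, 79, 1, 1]
256 [0, 0, 2, 0, 2, 3, 81, 89, 88, 81, 78, 76, 70, 69, 71, 78, 81, 75, 0, -1]
262 [-1, 2, 0, 2, 1, 0, 1, 1, 81, 83, 87, 89, 84, 73, 69, 72, 2, -2, 2, 0]
268 [1, 1, 2, 0, 2, -1, 0, 0, 1, 2, 80, 81, 71, 67, 70, 70, -1, -2, 0, -2]
274 [-1, 0, 1, 2, 2, 2, -1, 0, -1, 3, 3, 0, -1, 1, 71, -1, 1, 2, 3, 2]
280 [-1, 3, 2, 0, 0, -3, -2, -2, 0, 2, 2, 0, 0, -1, -1, -3, 2, 3, 5, 7]
vent [ 0.48807669 -0.01777029  0.08379177]
jar [ 0.5913091  -0.12741134  0.09550074]
lemon [0.52650476 0.10424036 0.05902904]
garlic [ 0.44283986 -0.2117826   0.04165839]
pep [0.62822783 0.02335447 0.10415072]
```

View pics/crop.png

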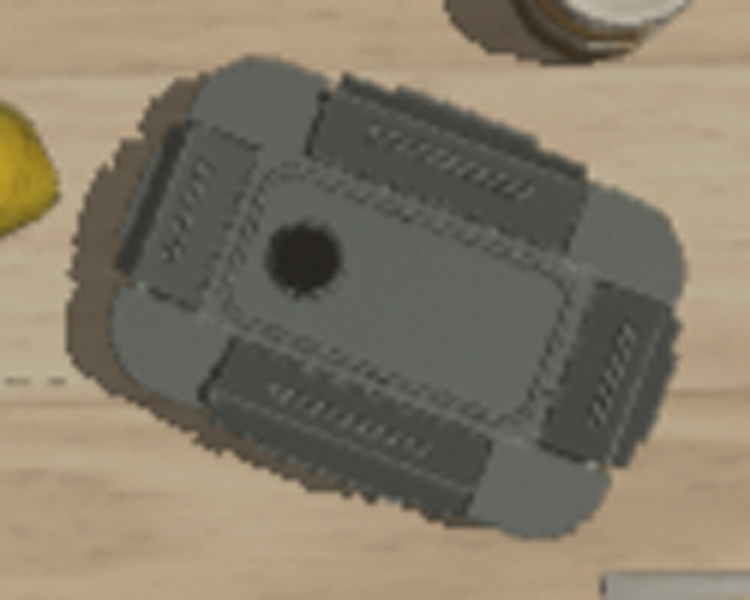

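```bash
cat >> h.py <<'E'
YAW=-0.367
def rel(C,p,yaw=YAW):
    return C+np.array([[np.cos(yaw),-np.sin(yaw)],[np.sin(yaw),np.cos(yaw)]])@np.array(p)
def delta(target):  # mm in tool axes from current pose; target world xyz
    from scipy.spatial.transform import Rotation as R
    o=monitor.get_obs();M=R.from_euler("xyz",o["eef_rot"]).as_matrix()
    return np.round(1000*M.T@(np.array(target)-o["ee_pos"]),1),o["eef_rot"]
E
python3 - <<'E'
from h import *
import pickle
from scipy.optimize import minimize
c=pickle.load(open("top.pkl","rb"))
w=lambda x,y,z:world(c,270+(x+.5)/6-.5,185+(y+.5)/6-.5,z)[:2]
pc=[w(*p,.0705) for p in((265,155),(590,270),(520,440),(205,320))]
print("panel",np.mean(pc,0),pc)
v=w(305,257,.0848);print("vent",v,"->C",v-rel(np.zeros(2),(0,.034)))
P=cloud(c)[185:285,270:395].reshape(-1,3);Q=P[(P[:,2]>.058)&(P[:,2]<.1)]
# lid flat/panel symmetric flap points: fit centre/yaw by extents of corner region
def f(a):
    d=Q[:,:2]-a[:2];cs,s=np.cos(a[2]),np.sin(a[2]);x=d[:,0]*cs+d[:,1]*s;y=-d[:,0]*s+d[:,1]*cs
    hi=(Q[:,2]>.078)&~(np.hypot(x,y-.034)<.016)
    lo=(np.abs(Q[:,2]-.07)<.006)
    inside=(np.abs(x)<.035)&(np.abs(y)<.064)
    corner=(np.abs(x)>.05)&(np.abs(y)>.035)|(np.abs(y)>.066)&(np.abs(x)>.032)
    out=np.maximum(np.abs(x)-.063,0)+np.maximum(np.abs(y)-.092,0)
    return (hi&(inside|corner)).sum()+200*out.sum()
best=min((f((x,y,t)),x,y,t) for x in np.arange(.466,.488,.001) for y in np.arange(-.064,-.04,.001) for t in np.arange(-.43,-.32,.01))
print(best)
E
```

```text
panel [ 0.47617001 -0.05032502] [array([ 0.52660374, -0.00603847]), array([ 0.48404091, -0.11887677]), array([ 0.42519044, -0.09258027]), array([0.46884495, 0.01619545])]
vent [ 0.48919528 -0.01861544] ->C [ 0.47699551 -0.05035131]
(np.float64(1649.6873711419516), np.float64(0.47800000000000004), np.float64(-0.05199999999999999), np.float64(-0.3499999999999999))
```

```bash
python3 - <<'E'
from h import *
C=np.array([.477,-.0505])
for n,p in dict(near=(-.054,0),far=(.054,0),left=(0,.083),right=(0,-.083),vent=(0,.034)).items(): print(n,rel(C,p))
print(delta([*rel(C,(-.054,0)),.13]))
E
```

```text
near [ 0.42659597 -0.03112389]
far [ 0.52740403 -0.06987611]
left [0.5067818  0.02697286]
right [ 0.4472182  -0.12797286]
vent [ 0.48919977 -0.01876413]
(array([ 375.4, -344.7,   75.3]), array([-3.14056031e+00, -6.13239134e-05,  4.26860151e-01]))
```

Call:
apply_moves(
  plan=[31.3,-28.7,0,0,31.3,-28.7,0,0,31.3,-28.7,0,0,31.3,-28.7,0,0,31.3,-28.7,0,0,31.3,-28.7,0,0,31.3,-28.7,0,0,31.3,-28.7,0,0,31.3,-28.7,0,0,31.3,-28.7,0,0,31.3,-28.7,0,0,31.3,-28.7,0,0,0,0,12,0.132,0,0,12,0.132,0,0,12,0.132,0,0,12,0.132,0,0,12,0.132,0,0,12,0.132,0,0,0,0],
  hand=-1,
)

```text
time_s: 2.0
ee_pos: [0.4262, -0.0315, 0.1321]
eef_rot: [3.141, 0.003, -0.367]
force: [0.0, -0.1, 0.4]
grip_width: 0.0001
grip_force: 0.0
```

```bash
python3 - <<'E'
from h import *
C=np.array([.477,-.0505])
print(delta([*rel(C,(-.054,0)),.1]),monitor.get_obs()["grip_width"])
save(camera("scene"),"s1.png")
E
```

```text
(array([ 0.3, -0.5, 32.1]), array([ 3.14102585e+00,  2.76684701e-03, -3.67402177e-01])) 8.591719579874568e-05
```

View pics/s1.png

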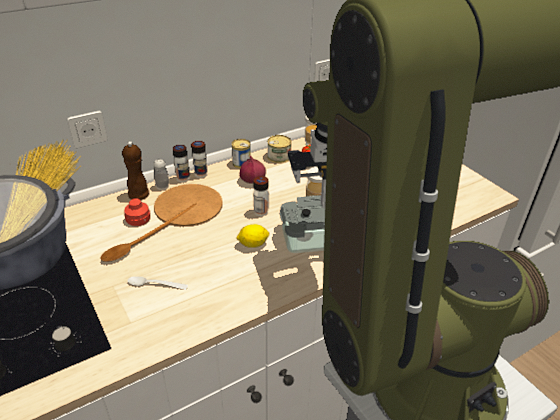

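The scene view shows the gripper above the box's near edge around (320,170), with the arm clear of everything else. Next I press the near flap.

Call:
apply_moves(
  plan=[0,-0.5,10,0,0,0,10,0,0,0,10,0,0,0,8,0,0,0,6,0,0,0,4,0,0,0,3,0,0,0,2,0,0,0,2,0,0,0,2,0,0,0,0,0],
)

```text
time_s: 3.15
ee_pos: [0.4271, -0.0311, 0.0767]
eef_rot: [-3.142, 0.0, -0.365]
force: [-3.1, 1.2, 6.4]
grip_width: 0.0002
grip_force: 3.1
```

Call:
apply_moves(
  plan=[0,0,1,0,0,0,1,0,0,0,1,0,0,0,1,0,0,0,0,0,0,0,0,0],
)

```text
time_s: 3.75
ee_pos: [0.4272, -0.0312, 0.0723]
eef_rot: [3.142, 0.0, -0.365]
force: [-0.3, -0.7, 0.0]
grip_width: 0.0006
grip_force: 0.0
```

Call:
apply_moves(
  plan=[0,0,-20,0,0,0,-25,0,10.8,-16.6,0,-0.1428,0,0,0,-0.1428,0,0,0,-0.1428,0,0,0,-0.1428,0,0,0,-0.1428,0,0,0,-0.1428,0,0,0,-0.1428,0,0,0,-0.1428,0,0,0,-0.1428,0,0,0,-0.1428,0,0,0,-0.1428,0,0,0,0],
)

```text
time_s: 5.15
ee_pos: [0.4432, -0.0196, 0.1174]
eef_rot: [-3.142, 0.0, 1.208]
force: [-0.2, -0.5, 0.0]
grip_width: 0.0001
grip_force: 0.0
```

```bash
python3 - <<'E'
from h import *
C=np.array([.477,-.0505])
print(delta([*rel(C,(0,.083)),.12]))
E
```

```text
(array([66.1, 42.9, -2.6]), array([-3.14153870e+00,  1.97173576e-05,  1.20798715e+00]))
```

Call:
apply_moves(
  plan=[22,14.3,0,0,22,14.3,0,0,22,14.3,0,0,0,0,0,0,0,0,12,0,0,0,10,0,0,0,8,0,0,0,5,0,0,0,3,0,0,0,2,0,0,0,2,0,0,0,1,0,0,0,1,0,0,0,1,0,0,0,1,0,0,0,0,0,0,0,0,0],
)

```text
time_s: 6.85
ee_pos: [0.5068, 0.0267, 0.0713]
eef_rot: [-3.141, 0.0, 1.206]
force: [-0.5, 1.1, -0.3]
grip_width: 0.0003
grip_force: 0.0
```

Call:
apply_moves(
  plan=[0,0,-20,0,0,0,-26,0,-20,0,0,0,-36,0,0,0,-36,0,0,0,-36,0,0,0,-28,0,0,0,-10,0,0,0,0,0,0,0],
)

```text
time_s: 7.75
ee_pos: [0.4474, -0.1289, 0.1175]
eef_rot: [3.141, -0.0, 1.204]
force: [-0.3, 0.3, 1.3]
grip_width: 0.0004
grip_force: 0.0
```

```bash
python3 - <<'E'
from h import *
C=np.array([.477,-.0505])
print(delta([*rel(C,(0,-.083)),.071]))
c=camera("top");save(c,"t2.png")
im=cv2.cvtColor(c["image"],cv2.COLOR_RGB2BGR)[150:310,240:440]
cv2.imwrite("pics/t2c.png",cv2.resize(im,None,fx=3.75,fy=3.75,interpolation=cv2.INTER_CUBIC))
E
```

```text
(array([ 0.8, -0.5, 46.5]), array([ 3.14148445e+00, -4.38909779e-05,  1.20380009e+00]))
```

View pics/t2c.png

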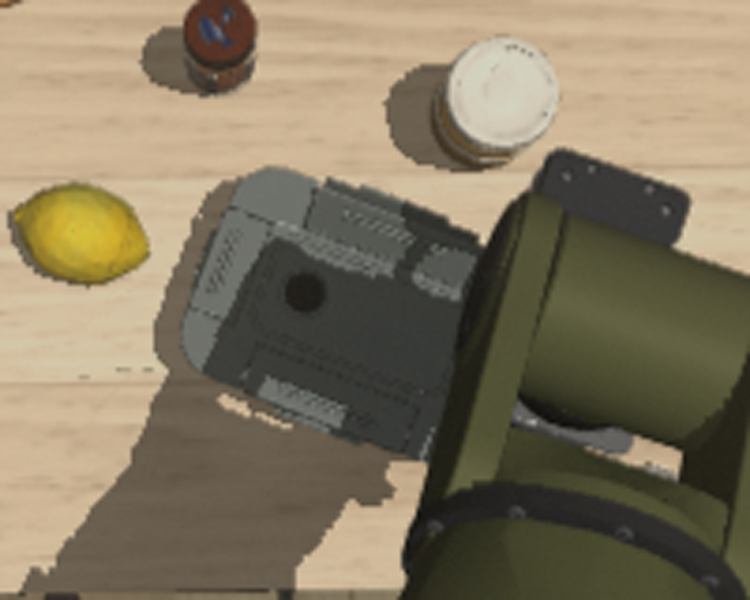

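The left flap at (225,260) and the near flap at (310,405) now lie flat, the vent at (305,292) still stands out, and the box has not moved. Next is the right flap.

Call:
apply_moves(
  plan=[0.8,-0.5,12,0,0,0,10,0,0,0,8,0,0,0,5,0,0,0,3,0,0,0,2,0,0,0,2,0,0,0,1,0,0,0,1,0,0,0,1,0,0,0,1,0,0,0,0,0,0,0,0,0],
)

```text
time_s: 9.1
ee_pos: [0.4474, -0.1273, 0.0714]
eef_rot: [-3.141, -0.0, 1.206]
force: [0.9, 0.6, -0.3]
grip_width: 0.0003
grip_force: 0.0
```

Call:
apply_moves(
  plan=[0,0,-20,0,0,0,-26,0,0,0,0,0.1428,0,0,0,0.1428,0,0,0,0.1428,0,0,0,0.1428,0,0,0,0.1428,0,0,0,0.1428,0,0,0,0.1428,0,0,0,0.1428,0,0,0,0.1428,0,0,0,0.1428,0,0,0,0.1428,0,0,0,0],
)

```text
time_s: 10.5
ee_pos: [0.4474, -0.1273, 0.1174]
eef_rot: [-3.142, 0.0, -0.368]
force: [-0.5, -0.3, -0.6]
grip_width: 0.0005
grip_force: 0.0
```

```bash
python3 - <<'E'
from h import *
C=np.array([.477,-.0505])
print(delta([*rel(C,(.054,0)),.12]),monitor.get_obs()["qpos"])
E
```

```text
(array([ 54. , -82.4,  -2.6]), array([-3.14156297e+00,  8.38041538e-05, -3.67609494e-01])) [-3.56094793e-01  2.11201345e-01  1.85286627e+00  3.47920347e-05
  1.07760849e+00  1.58229456e+00]
```

Call:
apply_moves(
  plan=[9,-13.7,0,0,9,-13.7,0,0,9,-13.7,0,0,9,-13.7,0,0,0,0,0,0],
)

```text
time_s: 11.0
ee_pos: [0.5022, -0.0874, 0.1172]
eef_rot: [-3.141, 0.0, -0.362]
force: [-0.3, -0.3, 0.1]
grip_width: 0.0006
grip_force: 0.0
```

```bash
python3 - <<'E'
from h import *
c=camera("scene");P=cloud(c);r=P[100:320,230:340]
save(c,"s3.png");o=monitor.get_obs();print(o["force"],o["qpos"])
# robot points near the cabinet line
m=(c["image"][...,1].astype(int)>c["image"][...,2].astype(int)+25)&(P[...,0]>.35)&(P[...,0]<.8)&(P[...,2]>.2)&(np.abs(P[...,1])<.25)
Q=P[m];
for x in np.arange(.35,.7,.05):
    q=Q[(Q[:,0]>=x)&(Q[:,0]<x+.05)]
    if len(q):print(round(x,2),q[:,2].max(),len(q))
E
```

```text
[-0.54748838  1.18594694  0.1394042 ] [-2.45823582e-01  3.03538015e-01  1.73510919e+00  5.68494961e-06
  1.10347167e+00  1.68736507e+00]
0.5 0.23958611452984002 3
```

View pics/s3.png

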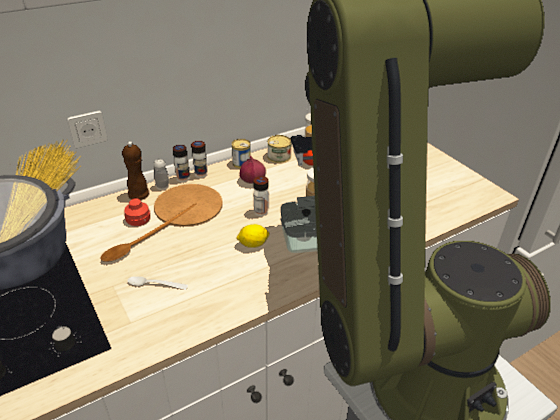

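```bash
python3 - <<'E'
from h import *
c=camera("top");P=cloud(c)
im=c["image"].astype(int)
print("cab",[P[r,200].round(3) for r in (20,60,90,96,100)])
m=(P[...,2]>.2)&(np.abs(P[...,1]+.09)<.2)
Q=P[m]
for x in np.arange(.3,.8,.02):
    q=Q[(Q[:,0]>=x)&(Q[:,0]<x+.02)]
    if len(q):print(round(x,2),q[:,2].max().round(3),q[:,2].min().round(3),len(q))
E
```

```text
cab [array([0.583, 0.096, 0.773]), array([0.583, 0.109, 0.705]), array([0.583, 0.123, 0.636]), array([0.582, 0.126, 0.62 ]), array([0.583, 0.129, 0.606])]
0.3 0.577 0.488 2650
0.32 0.563 0.487 2292
0.34 0.551 0.488 2052
0.36 0.538 0.477 1794
0.38 0.523 0.44 1570
0.4 1.104 0.421 2405
0.42 0.497 0.392 1359
0.44 0.479 0.231 946
0.46 0.459 0.224 1400
0.48 0.449 0.218 1385
0.5 0.441 0.233 1419
0.52 0.43 0.255 892
0.54 0.671 0.254 1424
0.56 0.669 0.255 684
0.58 0.801 0.602 34953
```

The arm is at most 0.44 m high near x = 0.55 and the cabinets start at 0.6 m, so the far flap can be pressed straight down.

```bash
python3 - <<'E'
from h import *
C=np.array([.477,-.0505])
print(delta([*rel(C,(.054,0)),.071]))
E
```

```text
(array([ 18.3, -26.9,  46.1]), array([ 3.14148590e+00,  6.46715935e-04, -3.63231958e-01]))
```

Call:
apply_moves(
  plan=[9,-13.5,0,0,9,-13.5,0,0,0,0,0,0,0,0,12,0,0,0,10,0,0,0,8,0,0,0,5,0,0,0,3,0,0,0,2,0,0,0,2,0,0,0,1,0,0,0,1,0,0,0,1,0,0,0,1,0,0,0,0,0,0,0,0,0],
)

```text
time_s: 12.7
ee_pos: [0.5269, -0.0702, 0.0713]
eef_rot: [3.142, 0.0, -0.365]
force: [0.4, -0.1, 0.9]
grip_width: 0.0007
grip_force: 0.0
```

Call:
apply_moves(
  plan=[0,0,-20,0,0,0,-26,0,0,0,-30,0,-25,0,-30,0,-45,0,-20,0,-45,0,0,0,-35,0,0,0,0,0,0,0],
)

```text
time_s: 13.5
ee_pos: [0.3845, -0.0157, 0.1978]
eef_rot: [-3.141, -0.001, -0.364]
force: [0.9, -0.1, -0.3]
grip_width: 0.0002
grip_force: 0.0
```

```bash
python3 - <<'E'
from h import *
c=camera("top");P=cloud(c)
im=cv2.cvtColor(c["image"],cv2.COLOR_RGB2BGR)[150:310,240:440]
cv2.imwrite("pics/t4c.png",cv2.resize(im,None,fx=3.75,fy=3.75,interpolation=cv2.INTER_CUBIC))
C=np.array([.477,-.0505])
def stat(name,a,b):
    Q=P.reshape(-1,3);d=Q[:,:2]-C;cs,s=np.cos(YAW),np.sin(YAW);x=d[:,0]*cs+d[:,1]*s;y=-d[:,0]*s+d[:,1]*cs
    m=(np.abs(x-a[0])<b[0])&(np.abs(y-a[1])<b[1])&(Q[:,2]<.11);q=Q[m,2];print(name,len(q),np.median(q).round(4))
stat("near",(-.056,0),(.004,.04));stat("far",(.056,0),(.004,.04));stat("left",(0,.085),(.025,.004));stat("right",(0,-.085),(.025,.004));stat("vent",(0,.034),(.007,.007));stat("panel",(0,-.01),(.025,.02))
print(delta([*rel(C,(0,.034)),.11]))
E
```

```text
near 11 0.0717
far 140 0.0709
left 92 0.0714
right 91 0.0712
vent 43 0.0837
panel 452 0.0706
(array([ 97. , -34.3,  88.2]), array([-3.14120267e+00, -1.64148769e-03, -3.64399011e-01]))
```

View pics/t4c.png

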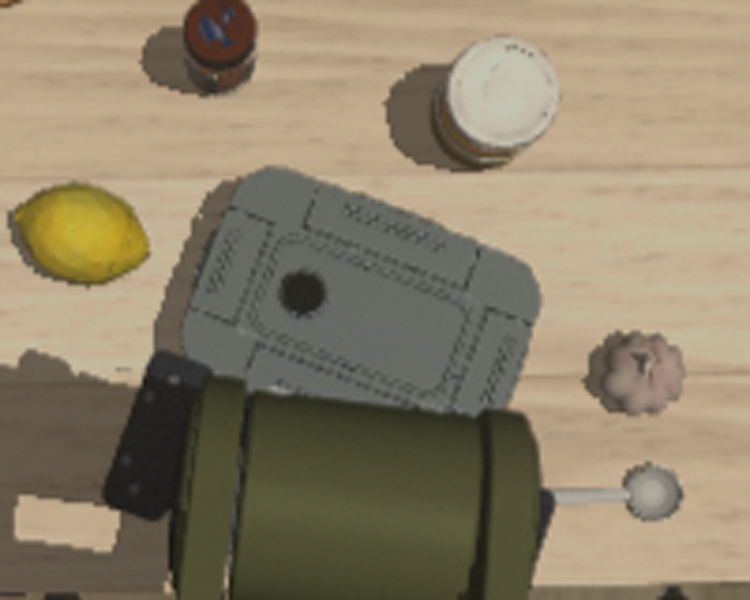

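The far, left and right flaps are flat with the lid at 71–72 mm, and the visible part of the near flap is too. The vent at (302,293) still stands out at about 84 mm. Now the plug.

Call:
apply_moves(
  plan=[24,-8.6,10,0,24,-8.6,10,0,24,-8.6,10,0,25,-8.6,10,0,0,0,20,0,0,0,28,0,0,0,10,0,0,0,8,0,0,0,4,0,0,0,2,0,0,0,2,0,0,0,2,0,0,0,2,0,0,0,2,0,0,0,2,0,0,0,0,0],
)

```text
time_s: 15.15
ee_pos: [0.4904, -0.0192, 0.0769]
eef_rot: [-3.141, -0.002, -0.365]
force: [-6.3, 0.3, 20.9]
grip_width: 0.0005
grip_force: 10.5
```

Call:
apply_moves(
  plan=[0,0,0,0,0,0,-10,0,0,0,-30,0,0,0,-40,0,-20,0,-40,0,-45,0,-20,0,-45,0,0,0,-45,0,0,0,0,0,0,0,0,0,0,0],
)

```text
time_s: 16.15
ee_pos: [0.345, 0.0363, 0.2159]
eef_rot: [-3.141, -0.001, -0.364]
force: [0.8, -0.7, 1.1]
grip_width: 0.0002
grip_force: 0.0
```

```bash
python3 - <<'E'
from h import *
c=camera("top");P=cloud(c)
im=cv2.cvtColor(c["image"],cv2.COLOR_RGB2BGR)[150:310,240:440]
cv2.imwrite("pics/t5c.png",cv2.resize(im,None,fx=3.75,fy=3.75,interpolation=cv2.INTER_CUBIC))
C=np.array([.477,-.0505])
def stat(name,a,b):
    Q=P.reshape(-1,3);d=Q[:,:2]-C;cs,s=np.cos(YAW),np.sin(YAW);x=d[:,0]*cs+d[:,1]*s;y=-d[:,0]*s+d[:,1]*cs
    m=(np.abs(x-a[0])<b[0])&(np.abs(y-a[1])<b[1])&(Q[:,2]<.11);q=Q[m,2];print(name,len(q),np.median(q).round(4),q.mean().round(4))
stat("near",(-.056,0),(.004,.04));stat("far",(.056,0),(.004,.04));stat("left",(0,.085),(.025,.004));stat("right",(0,-.085),(.025,.004));stat("vent",(0,.034),(.007,.007));stat("panel",(0,-.01),(.025,.02))
E
```

```text
near 148 0.0711 0.0711
far 144 0.0709 0.0708
left 90 0.0711 0.0711
right 89 0.0713 0.0712
vent 43 0.077 0.077
panel 450 0.0704 0.0705
```

View pics/t5c.png

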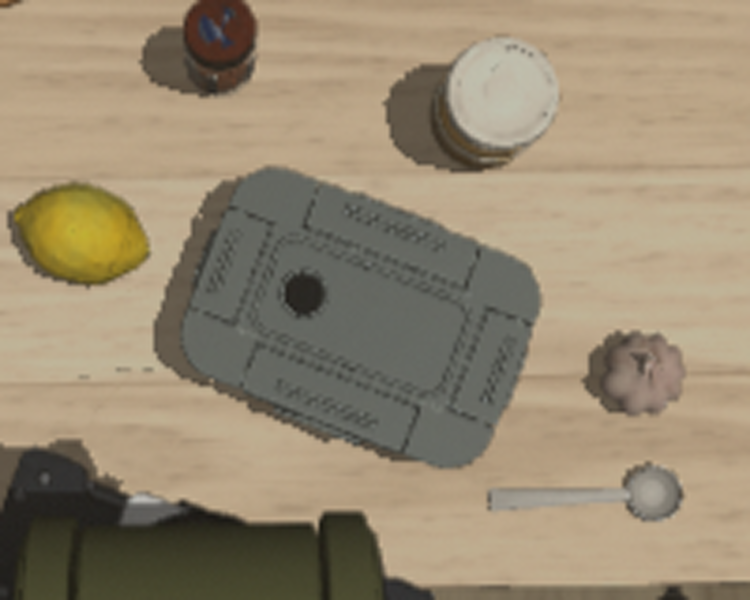

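All four flaps are flat at 71 mm, the vent top is at 77.0 mm, which is home, and the robot is clear of everything.

```bash
python3 -c "
from station import ctrl
print(ctrl.hand_in())"
```

```text
the job is handed in; nothing more can be done
None
```

I pressed all four flaps shut, then pressed the vent plug home and handed the job in at about 16 s. The last camera check showed the flaps flat and the box and bystanders unmoved; the hand-in returned no verdict.

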